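# Square a brass plate into the gluing jig and clamp it

### The job

Press lightly on top of the thin brass plate with the fingertips and slide it flat across the cutting mat, with the red clamp still up, fully home in the corner of the aluminium jig: a long edge flush along the side fence and a short edge pushing the stiff blue sliding stop all the way back to its end. Then fold the red clamp flap down until it rests on the plate, without shifting the plate. The brass is thin and marks easily: never bear on it or on the clamp with more than 25 N, never drive it against the stop with more than 10 N, do not lift it off the mat, and leave everything else on the mat where it is.

Things in the scene. Friction and masses are not known exactly. Their poses are not given: they have to be found in the camera images.
- plate: loose thin flat brass plate with dark etched lines, 110 mm (its x) x 80 mm (its y) x 2 mm, about 0.16 kg, flat on the mat. Origin: centre of its underside; z up. It starts out in front of the jig's open corner, turned up to 0.35 rad from how it will finally lie; either end may lead. Too thin to grasp or to push by an edge. Over 25 N from the fingers spoils it.
- plate_top (a point): centre of the plate's top face, 2 mm over its origin. Brass slides on mat, fences, stop and clamp with friction near 0.25; fingertips on brass have about 0.7 to 1.1, and slip if pressed under some 7 to 10 N once the plate pushes the stop, or when it is blocked. All is rigid: touch down at about 10 mm/s, press by feel; 1 mm of extra press is many newtons.
- corner (a point): the jig's inside corner at the mat's top (3 mm above the table). Side fence: fixed, 16 mm wide, 10 mm tall; x runs along its inner face (150 mm), away from the stop; y runs away from the side fence into the corner, along the face of the stop when that is fully back (x = 0); z up. The plate goes inside (x, y > 0); home: its centre at x 55, y 40 mm, its x along this x, either way round.
- stop (a joint): how far the blue sliding end stop stands out from its end, along the corner's +x (m): it starts at 0.025 to 0.045, 0 = fully back, its face then in line with the corner. Stiff: some 3 N of push moves it, it stays where it is left and does not spring back. Over 10 N from the plate dents the plate's edge: feel for the end.
- stop_face (a point): middle of the inner face of the blue stop (a bar 16 mm thick in x, 10 mm tall, from 4 to 74 mm in the corner's y), 5 mm above the mat, 40 mm from the side fence; axes as the corner's. The plate's leading short edge pushes it.
- clamp_hinge (a point): middle of the clamp flap's hinge axis, on top of the side fence: at x = 55, y = -9, z = 14 mm in the frame of corner; same axes as corner. The axis runs along x.
- clamp (a joint): angle of the red hold-down flap (rad): 0 = lying flat, its black foot resting on the 2 mm plate; it starts at 1.15 to 1.35 (stop at 1.4), leaning up over the inside of the corner. Stiff hinge: it stays where it is left, about 1.5 N at the tab moves it. With no plate under it it would go to -0.06.
- clamp_tab (a point): middle of the yellow tab's outer face (upper when closed), 53 mm from the hinge axis, 4 mm off its plane. Flap: 60 mm wide, 60 mm long, 4 mm thick, tab 40 mm wide; its foot, 33 to 43 mm from the hinge, stands 12 mm out of its under face. x along the hinge, y hinge to tab, z out of the outer face. Push this face down and towards the inside of the corner to close.
- pot_red: small closed glass paint jar with a red cap, 34 mm across, 42 mm tall; origin: centre of its underside. Bystander, leave it where it is
- pot_blue: small closed glass paint jar with a blue cap, 34 mm across, 42 mm tall; origin: centre of its underside. Bystander, leave it where it is
- glue: white glue bottle with an orange cap, 44 mm across, 110 mm tall; origin: centre of its underside. Bystander, leave it where it is
- wheel: cast metal model wheel, 48 mm across, 12 mm tall, lying flat; origin: centre of its underside. Bystander, leave it where it is
- pack: small cast metal model back-pack with a thin aerial, about 35 x 40 x 14 mm; origin: centre of its underside. Bystander, leave it where it is
- offcut: white plastic offcut, 65 x 45 x 2 mm; not the plate of this job; origin: centre of its underside. Bystander, leave it where it is
- driver: screwdriver, 150 mm long, lying at the right of the jig. Bystander, leave it where it is

How it is judged:
By the outcome, as a careful person would: the job done as asked, in the order asked, and still so for the second after the job is handed in, with the robot touching nothing.
It also fails if it takes over 72 s, if anything falls off the work surface, if the arm or the gripper's body presses on something with over 40 N, if the wrist force passes 120 N, or if a joint passes its speed limit or range.

### The arm

A 7-joint arm with a two-finger parallel gripper is mounted at the origin on the work surface. World frame = base frame: x ahead of the robot, y to its left, z up, the work surface at z = 0. Lengths are in m, angles in rad, forces in N, time in s.
With the tool pointing down it reaches from about 0.4 to 0.85 m from the base axis. Payload 10.4 kg.
Tool frame: the origin (TCP) lies where the fingers leave the gripper's body, on its centre line; the fingertips stand 73 mm ahead of it and the grasp point (between the pads) lies 54 mm ahead of it; z points along the fingers, y is the line along which they close (so a half turn about z gives the same grasp; the last joint's range is limited). The gripper opens to 85 mm and grips with 20 to 120 N. Pads are 22 mm wide; open, the fingers measure 114 mm over their backs; the gripper's body (76 mm by 85 mm) begins 54 mm behind the grasp point. The pads swing forward as they close: fully open they stand 13 mm farther back than shut.
Start: joints at [-1.286, 0.332, -0.065, 1.46, 0.022, 1.35, -0.088], TCP at [0.189, 0.596, 0.304] pointing down, gripper open.
Joint ranges: [-2.6, 2.6], [-0.5, 2.12], [-1.47, 1.34], [0.16, 2.42], [-1.27, 4.41], [0.06, 2.06], [-2.6, 2.6]. Speed limits (rad/s): [2.22, 2.22, 2.79, 2.79, 3.14, 3.14, 3.14].

### API

Orientations are given as a unit quaternion [x, y, z, w].
In Python, from workcell import manip, camera gives the robot as it stands. The module is installed in compiled form; this text tells all that it offers.
- The arm moves only by the shell command python3 -m creep 'ROWS' [OPENING] [FORCE]. ROWS is JSON, a list of rows, each a list of 2 entries, a list of its own where there are three numbers: the shift along the tool's x, y, z in mm, then the turn about the tool's z in rad. In form: [[[tx, ty, tz], twist], ...]. A call has 1 to 5 rows; each row is the pose to reach, as a shift and turn from the pose commanded when the call began, along the tool's axes at that moment; what a row does not reach only later rows make up. A row lasts 1/12 s, in which the tool goes at most 41.7 mm and 7.16 degrees, less where a joint would pass 70% of its speed; a pose out of reach is approached as far as the arm can. A call with a gripper value outside its range is refused whole. OPENING is the opening, from 0 (shut) to 1 (fully open), set as the call begins (- or left out, the last holds). The fingers move at their own pace and stop on an object; FORCE is the grip in N (left out, the last holds). Time passes only in rows, so rows that repeat a pose let the fingers close. It gives the time, the measured TCP pose, the force, the opening and the grip force at its end, in the units of the state.
- manip.get_obs(): the state, without advancing time (a new reading comes with each control period).
- camera(name): name is "scene" or "top" or "wrist"; returns a dict with "pixels" (420x560x3 uint8, red, green, blue), "z_map" (420x560 float32, m along the optical axis (not along the pixel's ray), 0 where there is no reading), "fx", "fy", "cx", "cy" (pixels), "extrinsics" (4x4, takes a point from world to camera coordinates). Camera axes: x right, y down, z forward; pixel columns grow to the right and rows downward; lengths in m; the calibration is good to about 2 mm. The wrist camera is an equidistant fisheye: a pixel r from the principal point sees the ray r / f radians off the axis. A picture is of the moment at which its call begins.
- manip.hand_in(): hands the job in; it is judged then, once.
The state is a dict: "clock": time; "joint_pos": joint angles; "joint_velocities": joint speeds; "tau": joint torques, N m; "position": TCP position; "ee_rot": TCP orientation; "ft_force": force on the tool from outside, world axes, zero at the start; "torque": the same for the moment, N m; "grip_width": opening from 0.0 (shut) to 1.0 (fully open); "grasp_force": force on a finger pad.
Only numpy, scipy, OpenCV 4.12 (cv2) and the standard library are available. Lean on these libraries where they do the work, as an engineer would, in place of code of your own. Each camera call takes 0.05 s, during which the arm holds its last target. There are 200 camera calls.

## Working session

There is one attempt and no reset: what is moved stays moved. The work goes in short steps, Python scripts to look and compute and a shell command to move; the robot and the scene stay as the last step left them, time stands still between calls to the robot, and variables do not carry over. Pictures are saved under pics/ and viewed, at most 10 in all, crops included, and the job is handed in when it is done.

```bash
mkdir -p pics
cat > h.py <<'E'
from workcell import manip, camera
import numpy as np, cv2
from scipy.spatial.transform import Rotation as R
def shot(name,fn=None,crop=None,scale=1):
    c=camera(name)
    if fn:
        im=c["pixels"][:,:,::-1]
        if crop: im=im[crop[1]:crop[3],crop[0]:crop[2]]
        cv2.imwrite("pics/"+fn,cv2.resize(im,None,fx=scale,fy=scale,interpolation=cv2.INTER_CUBIC))
    np.savez("last_%s.npz"%name,**{k:np.asarray(v) for k,v in c.items()})
    return c
def unproj(c,u,v,z=None):
    """pixel->world; at plane world z if given, else by depth"""
    E=np.asarray(c["extrinsics"]); Rm=E[:3,:3]; t=E[:3,3]
    d=np.array([(u-c["cx"])/c["fx"],(v-c["cy"])/c["fy"],1.0])
    o=-Rm.T@t; w=Rm.T@d
    s=(z-o[2])/w[2] if z is not None else float(c["z_map"][int(round(v)),int(round(u))])
    return o+s*w
E
python3 - <<'E'
from h import *
a=shot("top","top0.png",scale=1.42); b=shot("scene","scene0.png",scale=1.42)
o=manip.get_obs(); print({k:np.round(v,3) for k,v in o.items()})
print(a["extrinsics"],a["fx"],a["cx"],a["cy"])
E
```

```text
{'clock': np.float64(0.1), 'joint_pos': array([-1.286,  0.333, -0.065,  1.461,  0.022,  1.35 , -0.089]), 'joint_velocities': array([ 0.001, -0.002,  0.003, -0.002, -0.   , -0.001, -0.001]), 'tau': array([ 1.0000e-03, -6.2673e+01,  4.9000e-02, -3.9243e+01,  1.6000e-02,
        7.0000e-03,  0.0000e+00]), 'position': array([0.189, 0.595, 0.303]), 'ee_rot': array([ 0.153,  0.988, -0.001, -0.   ]), 'ft_force': array([-0.07 , -0.64 , -0.907]), 'torque': array([ 0.008,  0.036, -0.039]), 'grasp_force': np.float64(0.0), 'grip_width': np.float64(0.999)}
[[-0.02576475 -0.99966281  0.00323287  0.00386413]
 [-0.97444803  0.02439279 -0.22328462  0.56158869]
 [ 0.22313047 -0.00890313 -0.97474793  0.83502656]
 [ 0.          0.          0.          1.        ]] 410.18403707669677 291.98878627392855 213.18646348407685
```

View pics/top0.png

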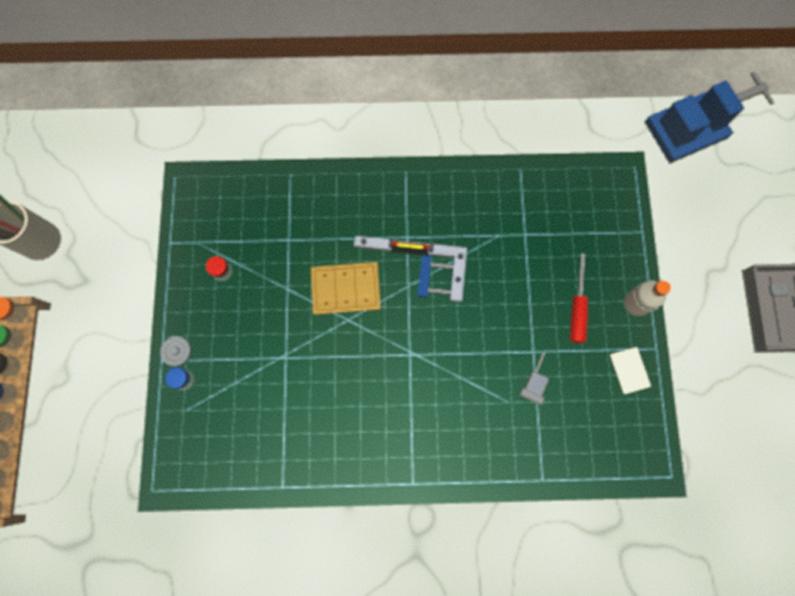

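View pics/scene0.png

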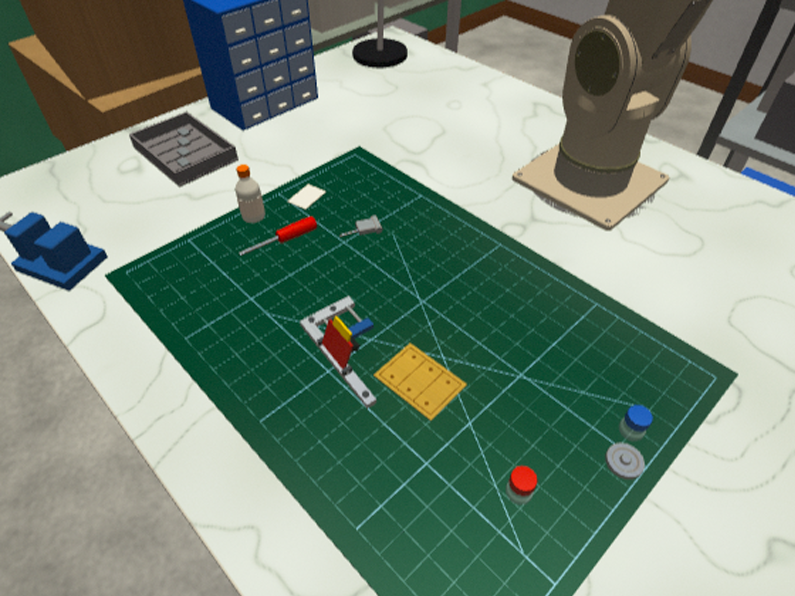

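Top view: plate centred at about (345,288), side fence running from (355,241) to (465,255) at the far side, and the blue stop at (424,277). The corner is at upper right, so corner +x points image left (world +y) and corner +y points towards the robot. The red clamp is up. No bystander is in the plate's way.

Run:
```python
from h import *
c=dict(np.load("last_top.npz")); im=c["pixels"][:,:,::-1]
cv2.imwrite("pics/crop0.png",cv2.resize(im[155:225,210:340],None,fx=6,fy=6,interpolation=cv2.INTER_CUBIC))
hsv=cv2.cvtColor(np.ascontiguousarray(im),cv2.COLOR_BGR2HSV)
def big(m):
    n,l,s,_=cv2.connectedComponentsWithStats(m.astype(np.uint8)); 
    i=1+np.argmax(s[1:,4]); return l==i
roi=np.zeros(im.shape[:2],bool); roi[155:225,210:340]=1
h,s,v=hsv[...,0],hsv[...,1],hsv[...,2]
m=big(roi&(h>12)&(h<28)&(s>100)&(v>110)&(np.arange(560)[None]<275))
ys,xs=np.nonzero(m); P=np.array([unproj(c,x,y,.005)[:2] for x,y in zip(xs,ys)])
r=cv2.minAreaRect((P*1000).astype(np.float32)); print("plate",r,P.mean(0)*1000)
m=roi&(s<60)&(v>120); ys,xs=np.nonzero(m); P=np.array([unproj(c,x,y,.013)[:2] for x,y in zip(xs,ys)])*1000
print(len(P)); 
m=big(roi&(h>100)&(h<125)&(s>120)); ys,xs=np.nonzero(m); Q=np.array([unproj(c,x,y,.013)[:2] for x,y in zip(xs,ys)])*1000
print("stop",cv2.minAreaRect(Q.astype(np.float32)),Q.mean(0))
```

```text
plate ((604.0924682617188, 103.94056701660156), (81.72965240478516, 111.400390625), 3.269163131713867) [603.82665259 103.93157849]
726
stop ((619.8718872070312, -27.448841094970703), (15.788874626159668, 71.1061019897461), 82.3121337890625) [619.37657339 -27.2935938 ]
```

View pics/crop0.png

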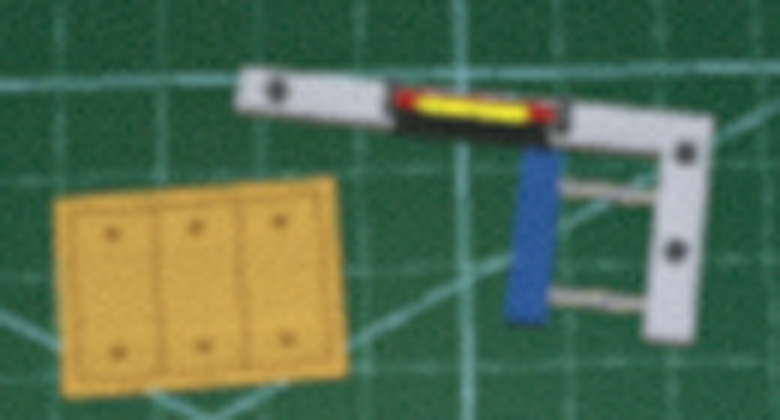

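Run:
```python
from h import *
c=dict(np.load("last_top.npz"))
f=lambda x,y:unproj(c,210+(x+.5)/6-.5,155+(y+.5)/6-.5,.013)[:2]*1000
for n,p in dict(fl_in=(233,110),fl_out=(240,67),fr_out=(714,116),inn=(660,155),end_in=(641,340),end_out=(694,345),s1=(525,150),s2=(505,322),s3=(546,324)).items(): print(n,f(*p).round(1))
a=f(233,110);b=f(660,155);d=f(240,67);e=f(714,116)
for p,q in((a,b),(d,e)): v=p-q; print(np.linalg.norm(v),np.degrees(np.arctan2(v[1],v[0])))
v=f(505,322)-f(525,150); print("stop face dir",np.degrees(np.arctan2(v[1],v[0])),np.linalg.norm(v))
o=manip.get_obs(); M=R.from_quat(o["ee_rot"]).as_matrix(); print(M.round(3))
w=camera("wrist"); cv2.imwrite("pics/w0.png",w["pixels"][:,:,::-1]); print(w["fx"],w["cx"],w["cy"],w["extrinsics"].round(3))
```

```text
fl_in [673.5  89.8]
fl_out [691.3  87. ]
fr_out [ 666.3 -100. ]
inn [650.8 -78. ]
end_in [576.3 -67.6]
end_out [573.8 -88. ]
s1 [654.1 -25. ]
s2 [584.7 -15.3]
s3 [583.5 -31.1]
169.37475038719003 82.28759859464239
188.67635047278978 82.38456176334579
stop face dir 172.0210101351545 70.09058190583428
[[-0.953  0.303 -0.   ]
 [ 0.303  0.953 -0.001]
 [-0.    -0.001 -1.   ]]
325.19226210127806 281.7519322807733 212.1769649153125 [[ 0.302  0.953 -0.001 -0.625]
 [ 0.906 -0.286  0.311 -0.041]
 [ 0.296 -0.095 -0.95   0.379]
 [ 0.     0.     0.     1.   ]]
```

Estimated corner is about (655,-59) mm with its x axis at 82.3°. The stop stands out about 35 mm. The plate is at (604,104) mm, turned +11° from home. I'll move over it now.

```bash
python3 -m creep '[[[-26.5,-17.4,6],0],[[-53,-34.8,12],0],[[-79.5,-52.2,18],0],[[-106,-69.6,24],0],[[-132.5,-87,30],0]]' 0.5 40
python3 -m creep '[[[-26.5,-17.4,6],0],[[-53,-34.8,12],0],[[-79.5,-52.2,18],0],[[-106,-69.6,24],0],[[-132.5,-87,30],0]]'
python3 -m creep '[[[-26.5,-17.4,6],0],[[-53,-34.8,12],0],[[-79.5,-52.2,18],0],[[-106,-69.6,24],0],[[-132.5,-87,30],0]]'
python3 -m creep '[[[-26.5,-17.4,6],0],[[-53,-34.8,12],0],[[-79.5,-52.2,18],0],[[-106,-69.6,24],0],[[-132.5,-87,30],0]]'
python3 -m creep '[[[0,0,8],-0.09],[[0,0,16],-0.18],[[0,0,24],-0.27],[[0,0,32],-0.365],[[0,0,32],-0.365]]'
```

```text
clock: 0.57
position: [0.29, 0.4712, 0.2734]
ee_rot: [0.153, 0.988, -0.0, -0.0]
ft_force: [0.7, -0.2, 0.4]
grip_width: 0.503
grasp_force: 0.0
clock: 0.98
position: [0.3898, 0.3481, 0.2436]
ee_rot: [0.153, 0.988, 0.0, -0.0]
ft_force: [0.6, 0.1, -0.6]
grip_width: 0.502
grasp_force: 0.0
clock: 1.4
position: [0.4897, 0.2251, 0.2136]
ee_rot: [0.153, 0.988, 0.0, -0.0]
ft_force: [0.1, 0.8, 0.5]
grip_width: 0.497
grasp_force: 0.0
clock: 1.82
position: [0.5897, 0.1022, 0.1834]
ee_rot: [0.153, 0.988, -0.0, -0.0]
ft_force: [0.0, 0.8, -0.4]
grip_width: 0.495
grasp_force: 0.0
clock: 2.23
position: [0.5881, 0.1032, 0.15]
ee_rot: [-0.031, 1.0, -0.0, -0.001]
ft_force: [-0.3, 0.2, -0.3]
grip_width: 0.498
grasp_force: 0.0
```

```bash
cat >> h.py <<'E'
def fproj(c,P):
    E=np.asarray(c["extrinsics"]); p=(E[:3,:3]@np.atleast_2d(P).T).T+E[:3,3]
    r=np.hypot(p[:,0],p[:,1]); k=c["fx"]*np.arctan2(r,p[:,2])/np.maximum(r,1e-9)
    return np.c_[c["cx"]+k*p[:,0],c["cy"]+k*p[:,1]]
EX=np.array([.134,.991,0]);EY=np.array([-.991,.134,0])
def jig(x,y,z,c=(655,-59)): return (np.array([c[0],c[1],3.])+x*EX+y*EY+np.array([0,0,z]))/1000
E
python3 - <<'E'
from h import *
c=shot("wrist"); im=np.ascontiguousarray(c["pixels"][:,:,::-1])
im=cv2.resize(im,None,fx=1.4,fy=1.4)
def draw(pts,col):
    p=((fproj(c,np.array(pts))+.5)*1.4-.5).astype(np.int32); cv2.polylines(im,[p.reshape(-1,1,2)],True,col,1)
draw([jig(0,0,10),jig(75,0,10),jig(150,0,10),jig(150,-16,10),jig(75,-16,10),jig(0,-16,10)],(255,0,255))
draw([jig(34.7,4,10),jig(34.7,74,10),jig(18.7,74,10),jig(18.7,4,10)],(0,255,255))
a=np.radians(93.27);u=np.array([np.cos(a),np.sin(a),0]);v=np.array([-u[1],u[0],0]);q=np.array([604.1,103.9,5])
draw([(q+i*55*u+j*40*v)/1000 for i,j in((1,1),(1,-1),(-1,-1),(-1,1))],(0,0,255))
cv2.imwrite("pics/w1.png",im)
E
```

```text
(no output)
```

View pics/w1.png

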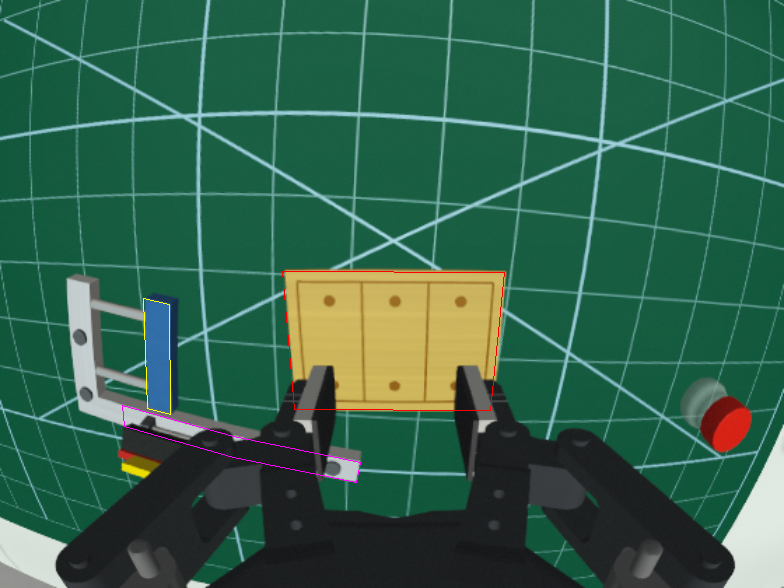

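```bash
cat > g.py <<'E'
# reads a creep report, prints it short, fails if upward force > limit (argv 1) or horizontal > argv 2
import sys,re
t=sys.stdin.read(); f=[float(x) for x in re.search(r"ft_force: \[(.*?)\]",t)[1].split(",")]
print(re.search(r"clock: (\S+)",t)[1],re.search(r"position: (.*)",t)[1],"F",f)
h=float(sys.argv[2]) if len(sys.argv)>2 else 99
sys.exit(f[2]>float(sys.argv[1]) or (f[0]**2+f[1]**2)**.5>h)
E
set -o pipefail
python3 -m creep '[[[0,0,14],0],[[0,0,28],0],[[0,0,42],0],[[0,0,56],0],[[0,0,60],0]]' | python3 g.py 4 &&
python3 -m creep '[[[0,0,2],0],[[0,0,4],0],[[0,0,6],0],[[0,0,8],0],[[0,0,9],0]]' | python3 g.py 4 &&
python3 -m creep '[[[0,0,0.7],0],[[0,0,1.4],0],[[0,0,1.4],0]]' | python3 g.py 3 &&
python3 -m creep '[[[0,0,0.7],0],[[0,0,1.4],0],[[0,0,1.4],0]]' | python3 g.py 3 &&
python3 -m creep '[[[0,0,0.7],0],[[0,0,0.7],0]]' | python3 g.py 3 &&
python3 -m creep '[[[0,0,0.7],0],[[0,0,0.7],0]]' | python3 g.py 3 &&
python3 -m creep '[[[0,0,0.7],0],[[0,0,0.7],0]]' | python3 g.py 3 &&
python3 -m creep '[[[0,0,0.7],0],[[0,0,0.7],0]]' | python3 g.py 3 &&
python3 -m creep '[[[0,0,0.7],0],[[0,0,0.7],0]]' | python3 g.py 3 &&
python3 -m creep '[[[0,0,0.7],0],[[0,0,0.7],0]]' | python3 g.py 3 &&
python3 -m creep '[[[0,0,0.7],0],[[0,0,0.7],0]]' | python3 g.py 3 &&
python3 -m creep '[[[0,0,0.7],0],[[0,0,0.7],0]]' | python3 g.py 3 &&
python3 -m creep '[[[0,0,0.7],0],[[0,0,0.7],0]]' | python3 g.py 3
```

```text
2.7 [0.5882, 0.1034, 0.0904] F [0.7, 0.0, 1.0]
3.12 [0.5892, 0.1035, 0.0832] F [-0.1, -0.8, -0.7]
3.37 [0.589, 0.1035, 0.0815] F [0.5, 0.2, 0.3]
3.62 [0.589, 0.1035, 0.08] F [1.0, -0.5, -0.5]
3.78 [0.589, 0.1034, 0.0793] F [0.0, -0.3, -0.5]
3.95 [0.5889, 0.1034, 0.0786] F [0.1, -1.0, -0.6]
4.12 [0.5889, 0.1035, 0.0779] F [0.9, -0.8, -0.7]
4.28 [0.589, 0.1034, 0.0772] F [0.4, 0.6, -0.3]
4.45 [0.5889, 0.1034, 0.0764] F [0.2, -0.4, -1.2]
4.62 [0.5891, 0.1034, 0.0759] F [-0.7, 0.2, 0.3]
4.78 [0.5891, 0.1034, 0.0759] F [-3.6, -0.1, 8.1]
```

```bash
set -o pipefail
python3 -m creep '[[[0,-2,0],0.04],[[0,-4,0],0.08],[[0,-6,0],0.12],[[0,-8,0],0.16],[[0,-10,0],0.196]]' | python3 g.py 16 &&
python3 -m creep '[[[-1,-2,0],0],[[-2.5,-4.5,0],0],[[-4,-7,0],0],[[-5,-9,0],0],[[-6,-10,0],0]]' | python3 g.py 16
```

```text
5.2 [0.5903, 0.0943, 0.0759] F [0.9, 2.7, 3.7]
5.62 [0.5945, 0.0834, 0.0759] F [-1.5, 4.1, 6.7]
```

```bash
set -o pipefail
python3 -m creep '[[[-1.5,-3,0],0],[[-3,-6,0],0],[[-5,-9,0],0],[[-7,-12,0],0],[[-8,-14,0],0]]' | python3 g.py 16 &&
python3 -m creep '[[[-1.5,-3,0],0],[[-3,-6,0],0],[[-5,-9,0],0],[[-7,-12,0],0],[[-8,-14,0],0]]' | python3 g.py 16
python3 - <<'E'
from h import *
c=shot("wrist"); im=np.ascontiguousarray(c["pixels"][:,:,::-1])
im=cv2.resize(im,None,fx=1.4,fy=1.4)
def draw(pts,col):
    p=((fproj(c,np.array(pts))+.5)*1.4-.5).astype(np.int32); cv2.polylines(im,[p.reshape(-1,1,2)],True,col,1)
o=manip.get_obs(); M=R.from_quat(o["ee_rot"]).as_matrix(); p=o["position"]*1000
r=p-np.array([655,-59,0]); x,y=r@EX,r@EY; print("tool jig",x,y,np.degrees(np.arctan2(M[1,1],M[0,1])),o["ft_force"])
y-=15
draw([jig(x+i*55,y+j*40,2) for i,j in((1,1),(1,-1),(-1,-1),(-1,1))],(0,0,255))
draw([jig(34.7,4,10),jig(34.7,74,10),jig(18.7,74,10),jig(18.7,4,10)],(0,255,255))
draw([jig(0,0,10),jig(75,0,10),jig(150,0,10),jig(150,-16,10),jig(75,-16,10),jig(0,-16,10)],(255,0,255))
cv2.imwrite("pics/w2.png",im)
E
```

```text
6.03 [0.6007, 0.0684, 0.0759] F [-1.1, 3.3, 6.0]
6.45 [0.6067, 0.0534, 0.0759] F [-0.3, 3.4, 7.5]
tool jig 104.49461920783556 62.77711952539377 82.11093963881301 [0.23210705 2.27177885 5.78950343]
```

View pics/w2.png

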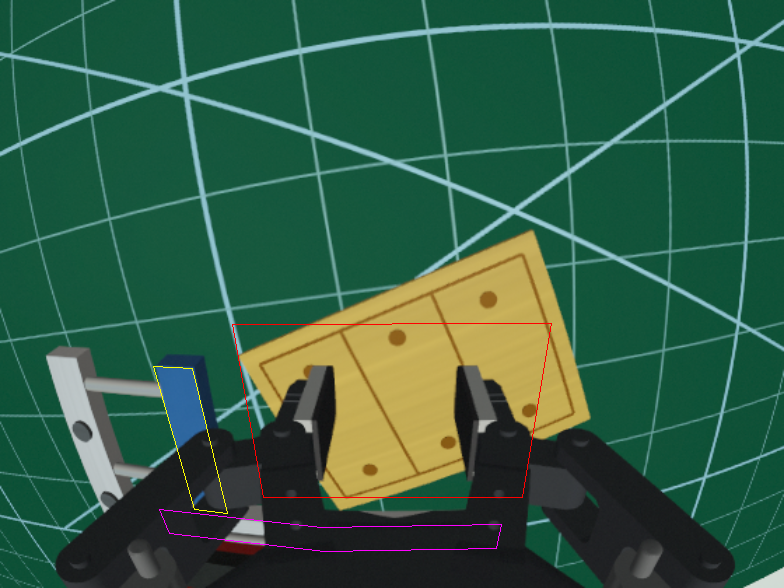

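The plate pivoted instead of following the twist, so it looks as if only one fingertip was bearing. I'll read the moment, lift off and re-measure.

```bash
set -o pipefail
cat >> h.py <<'E'
def plate():
    c=shot("top"); im=np.ascontiguousarray(c["pixels"][:,:,::-1]); hsv=cv2.cvtColor(im,cv2.COLOR_BGR2HSV); h,s,v=[hsv[...,i] for i in range(3)]
    m=((h>12)&(h<28)&(s>100)&(v>60)); m[:140]=0;m[240:]=0;m[:,:190]=0;m[:,345:]=0
    n,l,st,_=cv2.connectedComponentsWithStats(m.astype(np.uint8)); i=1+np.argmax(st[1:,4]); ys,xs=np.nonzero(l==i)
    P=np.array([unproj(c,a,b,.005)[:2] for a,b in zip(xs,ys)])*1000
    return cv2.minAreaRect(P.astype(np.float32)),im
def tq():
    o=manip.get_obs(); M=R.from_quat(o["ee_rot"]).as_matrix()
    return "F_tool",(M.T@o["ft_force"]).round(2),"T_tool",(M.T@o["torque"]).round(3),"rot",R.from_quat(o["ee_rot"]).as_matrix()[:,2].round(4), o["position"].round(4)
E
python3 -c "
from h import *
print(*tq()); r,im=plate(); print(r)
"
python3 -m creep '[[[0,0,-5],0],[[0,0,-14],0],[[0,0,-24],0],[[0,0,-24],0]]' | python3 g.py 16
python3 - <<'E'
from h import *
print(*tq()); r,im=plate(); print(r); cv2.imwrite("pics/t2.png",cv2.resize(im[140:240,190:345],None,fx=5,fy=5))
E
```

```text
F_tool [ 0.07  2.29 -5.79] T_tool [-0.553  0.028 -0.038] rot [ 0.0013  0.001  -1.    ] [0.6068 0.053  0.0759]
((676.6111450195312, -10.911893844604492), (37.225128173828125, 7.213346481323242), 71.89446258544922)
6.88 [0.6073, 0.0527, 0.1018] F [0.2, 0.1, 0.6]
F_tool [-0.16  0.13 -0.58] T_tool [-0.015 -0.049  0.027] rot [ 3.2e-03  6.0e-04 -1.0e+00] [0.6073 0.0527 0.1018]
((674.0834350585938, -9.958250045776367), (36.54448318481445, 8.658312797546387), 83.97332763671875)
```

View pics/t2.png

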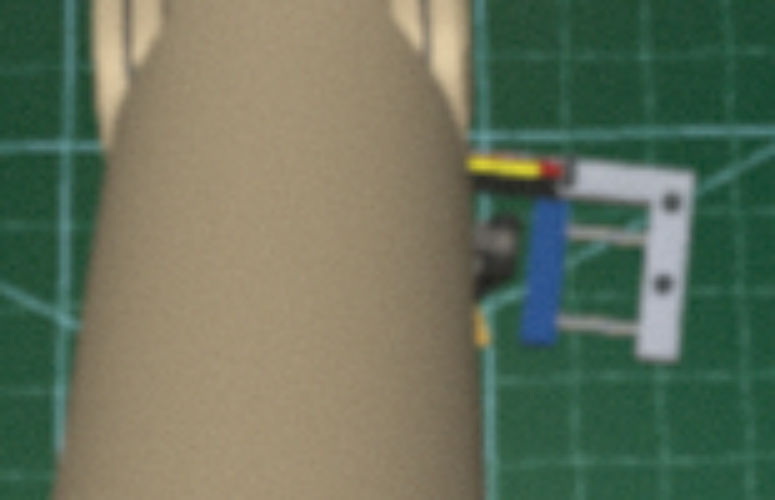

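The arm hides the plate from the top camera, so I'll measure it with the wrist camera. I'll press with shut fingers from here on, which gives a single contact, and steer the plate by choosing where I press.

```bash
set -o pipefail
cat >> h.py <<'E'
def funproj(c,u,v,z):
    E=np.asarray(c["extrinsics"]); x=(np.asarray(u)-c["cx"])/c["fx"]; y=(np.asarray(v)-c["cy"])/c["fy"]; th=np.hypot(x,y)
    k=np.sin(th)/np.maximum(th,1e-9); d=np.c_[x*k,y*k,np.cos(th)]; o=-E[:3,:3].T@E[:3,3]; w=d@E[:3,:3]
    return o+w*((z-o[2])/w[:,2])[:,None]
def tj():
    o=manip.get_obs(); M=R.from_quat(o["ee_rot"]).as_matrix(); r=o["position"]*1000-np.array([655,-59,0]); return r@EX,r@EY,np.degrees(np.arctan2(M[1,1],M[0,1]))
def wplate(fn=None):
    """plate pose in jig axes from the wrist picture: fit a 110x80 rectangle to the visible brass outline"""
    from scipy.optimize import least_squares
    c=shot("wrist"); im=np.ascontiguousarray(c["pixels"][:,:,::-1]); hsv=cv2.cvtColor(im,cv2.COLOR_BGR2HSV); h,s,v=[hsv[...,i] for i in range(3)]
    m=((h>12)&(h<28)&(s>70)&(v>60)).astype(np.uint8); n,l,st,_=cv2.connectedComponentsWithStats(m)
    m=np.isin(l,[i for i in range(1,n) if st[i,4]>400]).astype(np.uint8)
    g=cv2.dilate(((h>35)&(h<95)&(s>60)).astype(np.uint8),np.ones((5,5)))  # outline points must border on green mat
    cs,_=cv2.findContours(m,cv2.RETR_EXTERNAL,cv2.CHAIN_APPROX_NONE); q=np.vstack(cs)[:,0]; q=q[g[q[:,1],q[:,0]]>0]
    P=funproj(c,q[:,0],q[:,1],.005)*1000-np.array([655,-59,0]); P=np.c_[P@EX,P@EY]
    def f(p):
        a=p[2]; d=P-p[:2]; X=np.abs(d@[np.cos(a),np.sin(a)])-55; Y=np.abs(d@[-np.sin(a),np.cos(a)])-40
        return np.where((X>0)&(Y>0),np.hypot(X,Y),np.maximum(X,Y))
    b=min((least_squares(f,[*P.mean(0),a],loss="soft_l1") for a in (-.5,-.2,0,.2,.5)),key=lambda r:r.cost)
    if fn:
        cv2.imwrite("pics/"+fn,cv2.resize(im,None,fx=1.4,fy=1.4))
    return b.x.round(3),len(P),round(np.sqrt(np.median(b.fun**2)),2)
E
python3 -c "
from h import *
print(tj(),wplate())"
python3 -m creep '[[[0,0,-14],0],[[0,0,-28],0],[[0,0,-42],0],[[0,0,-54],0],[[0,0,-54],0]]' 0 40 | python3 g.py 16
python3 -m creep '[[[20,0,0],0],[[20,0,0],0],[[20,0,0],0]]' | python3 g.py 16
python3 -c "
from h import *
print(tj(),wplate())"
```

```text
(np.float64(104.3104492276239), np.float64(62.63381098487853), np.float64(82.05166686338308)) (array([115.116,  61.435,   0.417]), 487, np.float64(0.4))
7.4 [0.6071, 0.0528, 0.1555] F [0.6, -0.1, 0.1]
7.65 [0.5855, 0.0558, 0.1525] F [0.1, 0.7, 0.5]
(np.float64(104.44795958365319), np.float64(84.22461275758484), np.float64(82.08232227230091)) (array([115.303,  61.317,   0.421]), 366, np.float64(0.42))
```

```bash
set -o pipefail
python3 -m creep '[[[-1.5,10,10],-0.09],[[-3,20,24],-0.18],[[-4.5,30,38],-0.27],[[-6,40,50],-0.36],[[-6.4,47.3,62],-0.42]]' | python3 g.py 4 &&
python3 -m creep '[[[0,0,2],0],[[0,0,4],0],[[0,0,6],0],[[0,0,8],0],[[0,0,8],0]]' | python3 g.py 4 &&
python3 -m creep '[[[0,0,0.7],0],[[0,0,0.7],0]]' | python3 g.py 3 &&
python3 -m creep '[[[0,0,0.7],0],[[0,0,0.7],0]]' | python3 g.py 3 &&
python3 -m creep '[[[0,0,0.7],0],[[0,0,0.7],0]]' | python3 g.py 3 &&
python3 -m creep '[[[0,0,0.7],0],[[0,0,0.7],0]]' | python3 g.py 3 &&
python3 -m creep '[[[0,0,0.7],0],[[0,0,0.7],0]]' | python3 g.py 3 &&
python3 -m creep '[[[0,0,0.7],0],[[0,0,0.7],0]]' | python3 g.py 3 &&
python3 -m creep '[[[0,0,0.7],0],[[0,0,0.7],0]]' | python3 g.py 3 &&
python3 -m creep '[[[0,0,0.7],0],[[0,0,0.7],0]]' | python3 g.py 3
python3 -c "
from h import *
print(tj(),*tq())"
```

```text
8.12 [0.5997, 0.1024, 0.09] F [-0.0, -0.1, 0.4]
8.53 [0.5994, 0.1009, 0.0834] F [-0.8, -0.1, -0.6]
8.7 [0.5993, 0.1013, 0.0828] F [-0.5, -0.0, -0.7]
8.87 [0.5992, 0.1015, 0.0819] F [0.4, 0.6, -0.0]
9.03 [0.5991, 0.1015, 0.081] F [-0.2, 0.7, -0.6]
9.2 [0.5992, 0.1015, 0.0803] F [0.3, -0.4, -1.2]
9.37 [0.5992, 0.1015, 0.0796] F [-0.9, -0.8, -0.4]
9.53 [0.5991, 0.1015, 0.0789] F [-0.5, 1.1, 0.1]
9.7 [0.5991, 0.1015, 0.0782] F [-0.8, 0.1, -0.6]
9.87 [0.5993, 0.1015, 0.0778] F [-1.8, -0.1, 4.3]
(np.float64(151.61666336964035), np.float64(76.75563272327852), np.float64(106.11393056277271)) F_tool [ 1.76  0.39 -4.26] T_tool [-0.045  0.334  0.024] rot [ 1.e-04  1.e-04 -1.e+00] [0.5993 0.1015 0.0778]
```

```bash
set -o pipefail
python3 -m creep '[[[0,0,0.2],0],[[0,0,0.2],0]]' | python3 g.py 15 &&
python3 -m creep '[[[-3.3,0,0],0.042],[[-6.5,-0.3,0],0.084],[[-9.8,-0.6,0],0.126],[[-13,-1.1,0],0.168],[[-16.3,-1.7,0],0.21]]' | python3 g.py 15 &&
python3 -c "
from h import *
print(tj(),wplate(),*tq())"
```

```text
10.03 [0.5993, 0.1015, 0.0778] F [-1.8, -0.5, 5.9]
10.45 [0.6153, 0.1045, 0.0778] F [-3.8, -0.3, 7.2]
(np.float64(156.68837492342584), np.float64(61.249388443578034), np.float64(93.96214768361826)) (array([118.164,  53.996,   0.204]), 469, np.float64(0.35)) F_tool [ 0.75 -0.01 -5.27] T_tool [-0.016  0.101  0.052] rot [ 2.e-04  3.e-04 -1.e+00] [0.6159 0.1045 0.0778]
```

```bash
set -o pipefail
python3 -m creep '[[[-3.3,0,0],0.042],[[-6.5,-0.3,0],0.084],[[-9.8,-0.6,0],0.126],[[-13,-1.1,0],0.168],[[-16,-1.7,0],0.207]]' | python3 g.py 15 &&
python3 -m creep '[[[0,0,-2],0],[[0,0,-8],0],[[0,0,-18],0],[[0,0,-30],0],[[0,0,-30],0]]' | python3 g.py 15 &&
python3 -c "
from h import *
print(tj(),wplate(),*tq())"
```

```text
10.92 [0.6314, 0.1042, 0.0778] F [-3.8, 0.8, 6.6]
11.33 [0.6328, 0.104, 0.1108] F [0.8, 0.2, 0.9]
(np.float64(158.53527359713), np.float64(43.82907236541134), np.float64(82.24316363942272)) (array([ 1.1912e+02,  4.6386e+01, -1.2000e-02]), 504, np.float64(0.52)) F_tool [-0.16 -0.36  1.53] T_tool [ 0.012 -0.04  -0.001] rot [ 0.0034  0.0011 -1.    ] [0.6324 0.104  0.1096]
```

```bash
set -o pipefail
python3 -m creep '[[[2.5,-12,0],0],[[5,-24,0],0],[[7.5,-38,5],0],[[10,-50,15],0],[[12.4,-61.5,25],0]]' | python3 g.py 4 &&
python3 -m creep '[[[0,0,1.5],0],[[0,0,3],0],[[0,0,4],0],[[0,0,5],0],[[0,0,5],0]]' | python3 g.py 4 &&
python3 -m creep '[[[0,0,0.7],0],[[0,0,0.7],0]]' | python3 g.py 3 &&
python3 -m creep '[[[0,0,0.7],0],[[0,0,0.7],0]]' | python3 g.py 3 &&
python3 -m creep '[[[0,0,0.7],0],[[0,0,0.7],0]]' | python3 g.py 3 &&
python3 -m creep '[[[0,0,0.7],0],[[0,0,0.7],0]]' | python3 g.py 3 &&
python3 -m creep '[[[0,0,0.7],0],[[0,0,0.7],0]]' | python3 g.py 3 
python3 -c "
from h import *
print(tj(),*tq())"
```

```text
11.8 [0.6099, 0.0422, 0.0813] F [-0.3, -0.2, -1.0]
12.22 [0.6111, 0.0455, 0.0778] F [-0.7, -1.7, 2.5]
12.38 [0.6112, 0.0454, 0.0778] F [-5.0, -0.9, 10.6]
(np.float64(97.62639700787805), np.float64(57.42610277051981), np.float64(82.28066731223909)) F_tool [  4.84  -1.51 -10.56] T_tool [ 0.284  1.163 -0.031] rot [ 6.e-04  7.e-04 -1.e+00] [0.6112 0.0454 0.0778]
```

```bash
set -o pipefail
python3 -m creep '[[[-0.6,-2,0],0],[[-1.2,-4.4,0],0],[[-1.8,-6.8,0],0],[[-2.4,-9.2,0],0],[[-3,-11,0],0]]' | python3 g.py 18 &&
python3 -m creep '[[[0,-2.4,0],0],[[0,-4.8,0],0],[[0,-7.2,0],0],[[0,-9.6,0],0],[[0,-11,0],0]]' | python3 g.py 18 &&
python3 -c "
from h import *
print(tj(),wplate(),*tq())"
```

```text
12.8 [0.6134, 0.0352, 0.0778] F [-0.8, 3.2, 6.2]
13.22 [0.612, 0.024, 0.0778] F [0.9, 3.3, 5.7]
(np.float64(76.51681229746805), np.float64(53.78532940572167), np.float64(82.31568495435594)) (array([1.00293e+02, 4.48240e+01, 7.70000e-02]), 436, np.float64(0.27)) F_tool [ 0.28  2.05 -5.07] T_tool [-0.613  0.052  0.055] rot [ 0.0026  0.0017 -1.    ] [0.6119 0.0238 0.0778]
```

```bash
set -o pipefail
python3 -m creep '[[[0,-0.5,0.2],0],[[0,-1,0.4],0]]' | python3 g.py 18 &&
python3 -m creep '[[[0,-1.6,0],0],[[0,-3.2,0],0],[[0,-4.8,0],0],[[0,-6.4,0],0],[[0,-8,0],0]]' | python3 g.py 18 10 &&
python3 -m creep '[[[0,-1.6,0],0],[[0,-3.2,0],0],[[0,-4.8,0],0],[[0,-6.4,0],0],[[0,-8,0],0]]' | python3 g.py 18 10 
python3 -c "
from h import *
print(tj(),wplate(),*tq())"
```

```text
13.43 [0.6119, 0.0237, 0.0778] F [-2.9, 5.3, 11.7]
13.85 [0.6109, 0.0162, 0.0778] F [-0.6, 5.8, 10.2]
14.27 [0.6101, 0.0085, 0.0778] F [0.3, 6.7, 7.3]
(np.float64(60.833543455615306), np.float64(53.502778690993466), np.float64(82.37400878528653)) (array([9.1655e+01, 4.5011e+01, 8.5000e-02]), 419, np.float64(0.21)) F_tool [-0.21  5.47 -7.63] T_tool [-1.33   0.026  0.029] rot [ 0.0037  0.0028 -1.    ] [0.6101 0.008  0.0778]
```

```bash
set -o pipefail
python3 -m creep '[[[0,0.5,-1],0],[[0,0.5,-5],0],[[0,0.5,-15],0],[[0,0.5,-25],0]]' | python3 g.py 18 &&
python3 -m creep '[[[-1,14,0],0],[[-2,28,0],0],[[-3,42,0],0],[[-4,56,5],0],[[-5,70,15],0]]' | python3 g.py 4 &&
python3 -m creep '[[[0,0,2],0],[[0,0,4],0],[[0,0,6],0],[[0,0,6.5],0],[[0,0,6.5],0]]' | python3 g.py 4 &&
python3 -m creep '[[[0,0,0.6],0],[[0,0,0.6],0]]' | python3 g.py 3 &&
python3 -m creep '[[[0,0,0.6],0],[[0,0,0.6],0]]' | python3 g.py 3 &&
python3 -m creep '[[[0,0,0.6],0],[[0,0,0.6],0]]' | python3 g.py 3 &&
python3 -m creep '[[[0,0,0.6],0],[[0,0,0.6],0]]' | python3 g.py 3 &&
python3 -m creep '[[[0,0,0.6],0],[[0,0,0.6],0]]' | python3 g.py 3 
python3 -c "
from h import *
print(tj(),wplate(),*tq())"
```

```text
14.65 [0.6083, 0.0059, 0.1018] F [-0.1, 1.3, 0.3]
15.07 [0.6236, 0.0774, 0.0863] F [0.5, 0.3, 0.3]
15.48 [0.6229, 0.0736, 0.0797] F [0.1, 0.2, 0.2]
15.65 [0.6231, 0.0742, 0.0794] F [-0.8, -0.4, 0.5]
15.82 [0.623, 0.0746, 0.0787] F [0.3, -0.1, 0.1]
15.98 [0.623, 0.0747, 0.078] F [1.0, -0.3, -0.2]
16.15 [0.623, 0.0747, 0.0778] F [-1.8, 0.2, 5.7]
(np.float64(128.22270232857744), np.float64(49.60508460387176), np.float64(82.21894809234813)) (array([9.2588e+01, 4.4843e+01, 8.6000e-02]), 405, np.float64(0.32)) F_tool [ 1.32 -0.99 -5.37] T_tool [0.066 0.481 0.033] rot [ 0.e+00  2.e-04 -1.e+00] [0.623  0.0747 0.0778]
```

```bash
set -o pipefail
python3 -m creep '[[[-1.4,0,0.1],0.017],[[-2.8,0,0.1],0.034],[[-4.2,0,0.1],0.051],[[-5.6,0,0.1],0.068],[[-7,0,0.1],0.085]]' | python3 g.py 18 
python3 -c "
from h import *
print(tj(),wplate('w3.png'),*tq())"
```

```text
16.62 [0.6299, 0.0741, 0.0778] F [-3.8, 0.6, 7.2]
(np.float64(128.5653471256095), np.float64(42.72833184911398), np.float64(77.30375848782177)) (array([ 9.2760e+01,  4.1172e+01, -4.0000e-03]), 440, np.float64(0.33)) F_tool [ 1.73  0.81 -7.36] T_tool [-0.031  0.616  0.027] rot [-2.e-04  6.e-04 -1.e+00] [0.63   0.0741 0.0778]
```

View pics/w3.png

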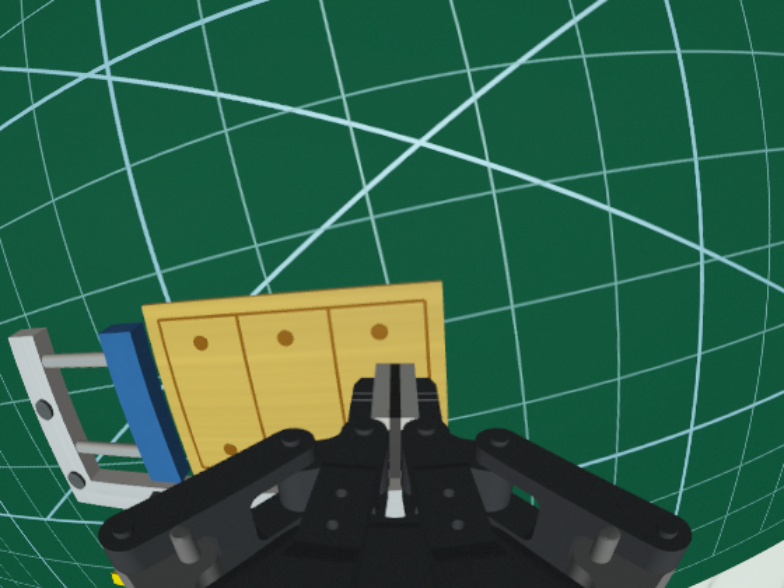

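```bash
set -o pipefail
python3 -m creep '[[[0,0,-1],0],[[0,0,-5],0],[[0,0,-15],0],[[0,0,-15],0]]' | python3 g.py 18 &&
python3 -m creep '[[[0,-12,0],-0.03],[[0,-24,0],-0.06],[[0,-38,0],-0.087],[[0,-51,5],-0.087],[[0,-51,10],-0.087]]' | python3 g.py 4 &&
python3 -m creep '[[[0,0,1.5],0],[[0,0,2.8],0],[[0,0,2.8],0],[[0,0,2.8],0]]' | python3 g.py 4 &&
python3 -m creep '[[[0,0,0.6],0],[[0,0,0.6],0]]' | python3 g.py 3 &&
python3 -m creep '[[[0,0,0.6],0],[[0,0,0.6],0]]' | python3 g.py 3 &&
python3 -m creep '[[[0,0,0.6],0],[[0,0,0.6],0]]' | python3 g.py 3 &&
python3 -m creep '[[[0,0,0.6],0],[[0,0,0.6],0]]' | python3 g.py 3 &&
python3 -m creep '[[[0,0,0.6],0],[[0,0,0.6],0]]' | python3 g.py 3 
python3 -c "
from h import *
print(tj(),wplate(),*tq())"
```

```text
17.0 [0.6309, 0.0738, 0.0944] F [0.5, 0.0, 0.7]
17.42 [0.6186, 0.0204, 0.0825] F [-0.4, 0.2, 0.6]
17.75 [0.6188, 0.0251, 0.0793] F [-0.3, 0.4, 0.3]
17.92 [0.6189, 0.0245, 0.0789] F [-0.5, 0.7, -0.1]
18.08 [0.6187, 0.0242, 0.0783] F [0.3, -0.4, 0.1]
18.25 [0.6188, 0.024, 0.0778] F [-0.7, -0.9, 1.2]
18.42 [0.6188, 0.024, 0.0778] F [-2.3, -0.2, 7.8]
(np.float64(77.43720202546032), np.float64(46.95834993969777), np.float64(82.3281572418286)) (array([ 9.2178e+01,  4.1200e+01, -8.0000e-03]), 435, np.float64(0.23)) F_tool [ 3.09 -0.3  -7.88] T_tool [ 0.104  0.716 -0.042] rot [ 2.e-04  4.e-04 -1.e+00] [0.6188 0.024  0.0778]
```

```bash
set -o pipefail
python3 -m creep '[[[0,-0.5,0.2],0],[[0,-1.2,0.4],0]]' | python3 g.py 18 &&
python3 -m creep '[[[-0.1,-1.4,0],0],[[-0.2,-2.8,0],0],[[-0.3,-4.2,0],0],[[-0.4,-5.6,0],0],[[-0.5,-7,0],0]]' | python3 g.py 18 11 &&
python3 -m creep '[[[-0.1,-1.4,0],0],[[-0.2,-2.8,0],0],[[-0.3,-4.2,0],0],[[-0.4,-5.6,0],0],[[-0.5,-7,0],0]]' | python3 g.py 18 11 
python3 -c "
from h import *
print(tj(),wplate(),*tq())"
```

```text
18.63 [0.6188, 0.0239, 0.0777] F [-5.0, 5.1, 12.6]
19.05 [0.6191, 0.0179, 0.0778] F [-0.4, 5.2, 7.4]
19.47 [0.6187, 0.0107, 0.0778] F [-0.0, 6.0, 6.3]
(np.float64(64.17842468244942), np.float64(45.264385044618315), np.float64(82.41360382633123)) (array([8.906e+01, 4.067e+01, 2.000e-03]), 362, np.float64(0.04)) F_tool [-0.15  3.76 -7.24] T_tool [-1.129  0.089  0.028] rot [ 0.0025  0.0022 -1.    ] [0.6187 0.0103 0.0778]
```

```bash
set -o pipefail
python3 -m creep '[[[0,0,0.3],0],[[0,0,0.6],0],[[0,0,0.6],0]]' | python3 g.py 20 &&
python3 -m creep '[[[0,-0.8,0.05],0],[[0,-1.8,0.1],0],[[0,-2.8,0.15],0],[[0,-3.8,0.2],0],[[0,-4.8,0.25],0]]' | python3 g.py 20 14
python3 -c "
from h import *
print(tj(),wplate(),*tq())"
```

```text
19.77 [0.6187, 0.0102, 0.0778] F [-2.6, 5.0, 13.2]
20.18 [0.6184, 0.0082, 0.0777] F [-2.6, 12.2, 13.7]
(np.float64(61.70934956491372), np.float64(45.24621248949206), np.float64(82.50908075590829)) (array([8.7418e+01, 4.0647e+01, 3.0000e-03]), 360, np.float64(0.03)) F_tool [  4.44  11.18 -13.45] T_tool [-2.39   0.78  -0.041] rot [ 0.0031  0.005  -1.    ] [0.6184 0.0079 0.0777]
```

```bash
cat >> h.py <<'E'
def stop():
    """stop face x, mean y in jig axes, from the top camera"""
    c=shot("top"); im=np.ascontiguousarray(c["pixels"][:,:,::-1]); hsv=cv2.cvtColor(im,cv2.COLOR_BGR2HSV); h,s,v=[hsv[...,i] for i in range(3)]
    m=((h>100)&(h<125)&(s>120)); m[:155]=0;m[225:]=0;m[:,:270]=0;m[:,:][:,340:]=0
    ys,xs=np.nonzero(m); P=np.array([unproj(c,a,b,.013)[:2] for a,b in zip(xs,ys)])*1000-np.array([655,-59]); X=P@EX[:2]; Y=P@EY[:2]
    return "stop n",len(X),"face",np.median(X).round(1)+8,"span",np.percentile(X,[3,97]).round(1),"y",Y.min().round(0),Y.max().round(0)
E
python3 -c "
from h import *
print(*stop()); print(*tq())
c=shot('wrist','w4.png',scale=1.4)"
```

```text
Traceback (most recent call last):
  File "h.py", line 60, in stop
    ys,xs=np.nonzero(m); P=np.array([unproj(c,a,b,.013)[:2] for a,b in zip(xs,ys)])*1000-np.array([655,-59]); X=P@EX[:2]; Y=P@EY[:2]
                           ~~~~~~~~~~~~~~~~~~~~~~~~~~~~~~~~~~~~~~~~~~~~~~~~~~~~~~~~~~~~~^~~~~~~~~~~~~~~~~~~~
ValueError: operands could not be broadcast together with shapes (0,) (2,)
```

```bash
python3 -c "
from h import *
print(*tq())
c=shot('wrist','w4.png',scale=1.4)"
```

```text
F_tool [  3.85  10.87 -13.35] T_tool [-2.281  0.83   0.009] rot [ 0.0032  0.005  -1.    ] [0.6184 0.008  0.0778]
```

View pics/w4.png

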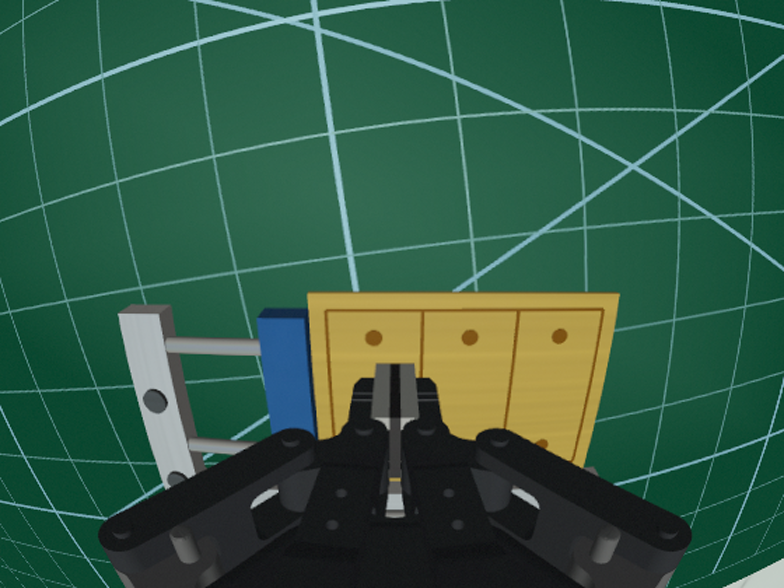

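```bash
set -o pipefail
python3 -m creep '[[[0.2,-0.8,0],0],[[0.3,-1.6,0],0],[[0.3,-2.4,0],0],[[0.3,-3.2,0],0]]' | python3 g.py 20 14
python3 -c "
from h import *
print(tj(),wplate(),*tq())"
```

```text
20.67 [0.6179, 0.0047, 0.0777] F [-1.1, 10.1, 11.8]
(np.float64(58.12613893820504), np.float64(45.27245159155161), np.float64(82.49051357819506)) (array([8.3839e+01, 4.0673e+01, 3.0000e-03]), 360, np.float64(0.03)) F_tool [  2.55  10.06 -11.65] T_tool [-2.263  0.487 -0.021] rot [ 0.0037  0.0045 -1.    ] [0.6179 0.0045 0.0777]
```

```bash
set -o pipefail
python3 -m creep '[[[0,-1,0.04],0],[[0,-2,0.08],0],[[0,-3,0.12],0],[[0,-4,0.16],0],[[0,-5,0.2],0]]' | python3 g.py 17 13 &&
python3 -m creep '[[[0,-1,0.04],0],[[0,-2,0.08],0],[[0,-3,0.12],0],[[0,-4,0.16],0],[[0,-5,0.2],0]]' | python3 g.py 17 13
python3 -c "
from h import *
print(tj(),wplate(),*tq())"
```

```text
21.13 [0.6173, 0.0001, 0.0777] F [-1.5, 12.6, 14.7]
21.55 [0.6167, -0.0044, 0.0777] F [-2.3, 12.4, 16.4]
(np.float64(48.99971393538038), np.float64(45.260498121258365), np.float64(82.5293510303061)) (array([7.4790e+01, 4.0657e+01, 3.0000e-03]), 360, np.float64(0.03)) F_tool [  4.05  11.32 -15.89] T_tool [-2.775  0.973  0.009] rot [ 0.0038  0.0056 -1.    ] [ 0.6167 -0.0047  0.0777]
```

```bash
set -o pipefail
python3 -m creep '[[[0.1,-1,-0.2],0],[[0.2,-2,-0.2],0],[[0.2,-3,-0.2],0],[[0.2,-4,-0.15],0],[[0.2,-5,-0.1],0]]' | python3 g.py 17 13 &&
python3 -m creep '[[[0,-1,0.02],0],[[0,-2,0.04],0],[[0,-3,0.06],0],[[0,-4,0.08],0],[[0,-5,0.1],0]]' | python3 g.py 17 13
python3 -c "
from h import *
print(tj(),wplate(),*tq())"
```

```text
22.02 [0.6159, -0.0097, 0.0777] F [-2.1, 12.0, 15.7]
22.43 [0.6153, -0.0145, 0.0777] F [-1.4, 12.1, 16.4]
(np.float64(38.74781014720594), np.float64(45.260675471797526), np.float64(82.51877346451866)) (array([6.4601e+01, 4.0690e+01, 4.0000e-03]), 366, np.float64(0.04)) F_tool [  3.39  12.56 -16.  ] T_tool [-2.639  0.765 -0.043] rot [ 0.0041  0.0052 -1.    ] [ 0.6153 -0.0148  0.0777]
```

```bash
set -o pipefail
python3 -m creep '[[[0.1,-0.8,-0.25],0],[[0.1,-1.6,-0.25],0],[[0.1,-2.4,-0.25],0],[[0.1,-3.2,-0.25],0],[[0.1,-4,-0.25],0]]' | python3 g.py 17 13 &&
python3 -m creep '[[[0,-0.6,0],0],[[0,-1.2,0],0],[[0,-1.8,0],0]]' | python3 g.py 17 13
python3 -c "
from h import *
print(tj(),wplate(),*tq())"
```

```text
22.9 [0.6147, -0.019, 0.0777] F [-1.4, 11.2, 14.8]
23.15 [0.6144, -0.0208, 0.0777] F [0.2, 10.4, 13.5]
(np.float64(32.41625082124208), np.float64(45.33608618892995), np.float64(82.49740991414504)) (array([5.8174e+01, 4.0676e+01, 3.0000e-03]), 364, np.float64(0.03)) F_tool [  2.11   9.57 -13.74] T_tool [-2.333  0.429  0.009] rot [ 0.0041  0.0046 -1.    ] [ 0.6144 -0.021   0.0778]
```

```bash
set -o pipefail
python3 -m creep '[[[0,-0.5,-0.05],0],[[0,-1,-0.05],0]]' | python3 g.py 17 11.7 &&
python3 -m creep '[[[0,-0.5,0],0],[[0,-1,0],0]]' | python3 g.py 17 11.7 &&
python3 -m creep '[[[0,-0.5,0],0],[[0,-1,0],0]]' | python3 g.py 17 11.7 
python3 -c "
from h import *
print(tj(),wplate(),*tq())"
```

```text
23.37 [0.6143, -0.0218, 0.0778] F [-0.1, 10.8, 13.7]
23.53 [0.6142, -0.0229, 0.0777] F [-1.1, 11.5, 13.8]
23.7 [0.614, -0.0238, 0.0778] F [-1.6, 11.0, 13.0]
(np.float64(29.376664041103645), np.float64(45.30356404755583), np.float64(82.4964327427406)) (array([5.5060e+01, 4.0689e+01, 3.0000e-03]), 363, np.float64(0.04)) F_tool [  1.    10.34 -12.77] T_tool [-2.308  0.456 -0.027] rot [ 0.004   0.0044 -1.    ] [ 0.614  -0.024   0.0777]
```

```bash
set -o pipefail
python3 -m creep '[[[0,-0.4,0],0],[[0,-0.8,0],0]]' | python3 g.py 17 12 &&
python3 -m creep '[[[0,-0.4,0],0],[[0,-0.8,0],0]]' | python3 g.py 17 12 &&
python3 -m creep '[[[0,-0.4,0],0],[[0,-0.8,0],0]]' | python3 g.py 17 12
python3 -c "
from h import *
print(tj(),wplate(),*tq())"
```

```text
23.92 [0.6139, -0.0246, 0.0778] F [-1.4, 10.6, 12.8]
24.08 [0.6138, -0.0254, 0.0777] F [-1.2, 10.4, 13.5]
24.25 [0.6138, -0.0264, 0.0777] F [0.6, 8.7, 11.8]
(np.float64(26.752652378546355), np.float64(45.19960938087294), np.float64(82.49157069519723)) (array([5.3414e+01, 4.0979e+01, 2.0000e-03]), 361, np.float64(0.07)) F_tool [  2.39  10.35 -13.77] T_tool [-2.346  0.308 -0.009] rot [ 0.0043  0.0041 -1.    ] [ 0.6138 -0.0266  0.0777]
```

```bash
set -o pipefail
python3 -m creep '[[[0,-0.4,0],0],[[0,-0.8,0],0]]' | python3 g.py 17 12 &&
python3 -m creep '[[[0,-0.4,0],0],[[0,-0.8,0],0]]' | python3 g.py 17 12 
python3 -c "
from h import *
print(tj(),wplate(),*tq())"
```

```text
24.47 [0.6138, -0.0272, 0.0778] F [0.6, 11.0, 12.6]
24.63 [0.6137, -0.0283, 0.0778] F [1.2, 6.9, 10.4]
(np.float64(24.90787840409633), np.float64(45.05798392536045), np.float64(82.47992335470123)) (array([5.3436e+01, 4.0910e+01, 4.0000e-03]), 368, np.float64(0.07)) F_tool [  0.45   9.57 -12.14] T_tool [-2.126  0.159  0.046] rot [ 0.0046  0.0038 -1.    ] [ 0.6137 -0.0285  0.0777]
```

```bash
set -o pipefail
python3 -m creep '[[[-0.3,0.6,0],0],[[-0.7,1,0],0],[[-1.1,1,0],0]]' | python3 g.py 17 12 &&
python3 -m creep '[[[-0.4,0,0],0],[[-0.8,0,0],0]]' | python3 g.py 17 12 &&
python3 -m creep '[[[-0.4,0,0],0],[[-0.8,0,0],0]]' | python3 g.py 17 12 
python3 -c "
from h import *
print(tj(),wplate(),*tq())"
```

```text
24.93 [0.6139, -0.0284, 0.0777] F [-7.5, 6.7, 19.9]
(np.float64(24.867432076321343), np.float64(44.804382476670554), np.float64(82.4321756553271)) (array([5.3441e+01, 4.0773e+01, 3.0000e-03]), 362, np.float64(0.03)) F_tool [  5.95   6.29 -16.6 ] T_tool [-1.418  1.374 -0.01 ] rot [ 0.0019  0.0032 -1.    ] [ 0.6139 -0.0284  0.0777]
```

```bash
set -o pipefail
python3 -m creep '[[[0,0,-0.4],0],[[-0.4,0,-0.6],0],[[-0.8,0,-0.6],0]]' | python3 g.py 17 14 &&
python3 -m creep '[[[-0.4,0,0],0],[[-0.8,0,0],0]]' | python3 g.py 17 14
python3 -c "
from h import *
print(tj(),wplate(),*tq())"
```

```text
25.23 [0.6141, -0.0283, 0.0777] F [-7.5, 8.2, 16.9]
25.4 [0.6142, -0.0284, 0.0777] F [-12.0, 9.1, 20.9]
(np.float64(24.859824965142714), np.float64(44.54009137611949), np.float64(82.43287522939808)) (array([5.3435e+01, 4.0711e+01, 3.0000e-03]), 365, np.float64(0.05)) F_tool [ 11.32   6.53 -19.14] T_tool [-1.404  2.503 -0.024] rot [-0.0013  0.0036 -1.    ] [ 0.6142 -0.0284  0.0777]
```

Plate x stayed at 53.4 while the tool moved on 1.8 mm, and y held under 11 N towards the fence. So it is seated in both directions. I'll lift off and go behind the clamp.

```bash
set -o pipefail
python3 -m creep '[[[0.6,0,-0.5],0],[[0.6,0,-4],0],[[0.6,0,-20],0],[[0.6,0,-45],0],[[0.6,0,-75],0]]' | python3 g.py 20
python3 -m creep '[[[0,0,-20],0],[[0,0,-28],0],[[0,0,-28],0]]' | python3 g.py 20
python3 - <<'E'
from h import *
print(tj(),wplate())
c=dict(np.load("last_top.npz")); c0=cv2.imread("pics/crop0.png")
u,v=210+(472+.5)/6-.5,155+(107+.5)/6-.5
import h
for th in np.arange(1.1,1.41,.05):
    z=3+14+53*np.sin(th)+2*np.cos(th); p=unproj(c,u,v,z/1000)*1000-np.array([654.1,-60.5,0])
    print(th.round(2),(p@EX).round(1),(p@EY).round(1),"expect y",(-9+53*np.cos(th)-2*np.sin(th)).round(1))
E
```

```text
25.87 [0.6128, -0.0312, 0.1507] F [-0.2, 0.3, 0.3]
26.12 [0.6148, -0.0312, 0.1814] F [-0.1, -0.6, 0.3]
(np.float64(22.21172131025782), np.float64(43.527630652972356), np.float64(82.31497924072714)) (array([ 5.3553e+01,  4.0750e+01, -1.0000e-03]), 237, np.float64(0.18))
1.1 55.7 6.7 expect y 13.3
1.15 55.6 7.1 expect y 10.8
1.2 55.6 7.4 expect y 8.3
1.25 55.5 7.7 expect y 5.8
1.3 55.5 7.9 expect y 3.3
1.35 55.5 8.1 expect y 0.7
1.4 55.5 8.2 expect y -2.0
```

```bash
set -o pipefail
python3 -m creep '[[[-20,8,0],0],[[-40,16,0],0],[[-60,24,0],0],[[-73,31,0],0],[[-73,31,0],0]]' | python3 g.py 20
python3 -m creep '[[[0,0,15],0],[[0,0,30],0],[[0,0,42],0],[[0,0,48],0],[[0,0,48],0]]' | python3 g.py 6 6 &&
python3 -m creep '[[[4,0,0],0],[[8,0,0],0],[[11,0,0],0],[[13,0,0],0],[[14,0,0],0]]' | python3 g.py 6 6 &&
python3 -m creep '[[[1,0,0],0],[[2,0,0],0],[[3,0,0],0]]' | python3 g.py 6 6 &&
python3 -m creep '[[[1,0,0],0],[[2,0,0],0],[[3,0,0],0]]' | python3 g.py 6 6 &&
python3 -m creep '[[[1,0,0],0],[[2,0,0],0],[[3,0,0],0]]' | python3 g.py 6 6
python3 -c "
from h import *
print(tj(),*tq());shot('scene','s5.png',crop=(180,180,320,300),scale=5)"
```

```text
26.58 [0.6914, -0.0081, 0.1764] F [-0.2, 0.2, -0.1]
27.0 [0.689, -0.01, 0.1287] F [-0.7, 0.2, 0.4]
27.42 [0.6763, -0.0078, 0.132] F [-0.3, -1.0, 0.4]
27.67 [0.6735, -0.0075, 0.1314] F [0.3, -0.1, -0.2]
27.92 [0.6705, -0.0072, 0.1313] F [0.2, 0.1, -0.0]
28.17 [0.6677, -0.0068, 0.1314] F [0.5, -0.4, 1.2]
(np.float64(53.440633140490014), np.float64(-5.543041426832933), np.float64(82.33588502953336)) F_tool [-0.58 -0.32 -1.22] T_tool [-0.032 -0.175  0.002] rot [ 5.e-04  0.e+00 -1.e+00] [ 0.6677 -0.0068  0.1314]
```

View pics/s5.png

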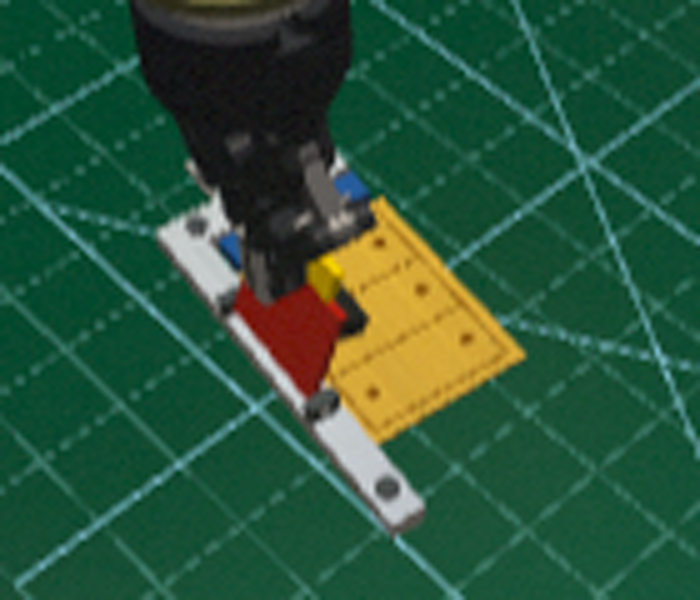

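```bash
set -o pipefail
python3 -m creep '[[[2,0,0.5],0],[[4,0,1],0],[[6.2,0,1.8],0],[[8.4,0,2.6],0],[[10.5,0,3.5],0]]' | python3 g.py 9 9 &&
python3 -m creep '[[[2,0,1.1],0],[[4,0,2.3],0],[[6,0,3.6],0],[[7.8,0,5],0],[[9.4,0,6.5],0]]' | python3 g.py 9 9 &&
python3 -m creep '[[[1.6,0,1.6],0],[[3.2,0,3.3],0],[[4.8,0,5.1],0],[[6.2,0,7],0],[[7.5,0,8.9],0]]' | python3 g.py 9 9
python3 -c "
from h import *
print(tj(),*tq())"
```

```text
28.63 [0.6569, -0.0053, 0.1278] F [0.7, 0.4, 1.0]
29.05 [0.6476, -0.0041, 0.1212] F [0.3, 0.9, 0.4]
29.47 [0.6402, -0.0031, 0.1122] F [0.2, 0.0, 1.0]
(np.float64(53.41875538544108), np.float64(22.114022517544026), np.float64(82.335185489792)) F_tool [-0.2   0.03 -0.95] T_tool [-0.026 -0.142  0.013] rot [-1.e-04  1.e-04 -1.e+00] [ 0.6402 -0.0031  0.1122]
```

```bash
set -o pipefail
python3 -m creep '[[[1,0,1.6],0],[[2,0,3.2],0],[[3,0,4.9],0],[[3.9,0,6.6],0],[[4.7,0,8.3],0]]' | python3 g.py 9 9 &&
python3 -m creep '[[[0.4,0,1],0],[[0.8,0,2],0],[[1.1,0,3],0],[[1.3,0,4],0],[[1.6,0,5],0]]' | python3 g.py 9 9 &&
python3 -c "
from h import *
print(tj(),*tq());shot('scene','s6.png',crop=(180,180,320,300),scale=5)"
```

```text
29.88 [0.6357, -0.0025, 0.104] F [0.9, -0.5, -0.2]
30.3 [0.6342, -0.0023, 0.0991] F [0.5, 0.2, 0.0]
(np.float64(53.422434054092385), np.float64(28.238263105178287), np.float64(82.33664869449757)) F_tool [-0.51  0.23 -0.04] T_tool [ 0.023 -0.118 -0.001] rot [ 0.e+00  1.e-04 -1.e+00] [ 0.6342 -0.0023  0.0991]
```

View pics/s6.png

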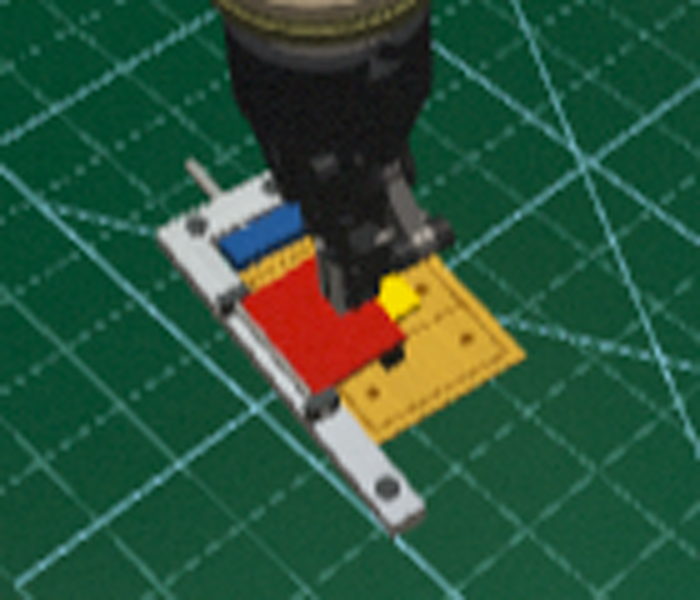

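```bash
set -o pipefail
python3 -m creep '[[[0,0,0.7],0],[[0,0,1.4],0],[[0,0,2.1],0]]' | python3 g.py 5 9 &&
python3 -m creep '[[[0,0,0.6],0],[[0,0,0.6],0]]' | python3 g.py 4.5 9 &&
python3 -m creep '[[[0,0,0.6],0],[[0,0,0.6],0]]' | python3 g.py 4.5 9 &&
python3 -m creep '[[[0,0,0.6],0],[[0,0,0.6],0]]' | python3 g.py 4.5 9 &&
python3 -m creep '[[[0,0,0.6],0],[[0,0,0.6],0]]' | python3 g.py 4.5 9 &&
python3 -m creep '[[[0,0,0.6],0],[[0,0,0.6],0]]' | python3 g.py 4.5 9 &&
python3 -m creep '[[[0,0,0.6],0],[[0,0,0.6],0]]' | python3 g.py 4.5 9 &&
python3 -m creep '[[[0,0,0.6],0],[[0,0,0.6],0]]' | python3 g.py 4.5 9 &&
python3 -m creep '[[[0,0,0.6],0],[[0,0,0.6],0]]' | python3 g.py 4.5 9
python3 -c "
from h import *
print(tj(),*tq())"
```

```text
30.6 [0.6341, -0.0022, 0.097] F [0.6, 0.4, -0.0]
30.77 [0.6341, -0.0022, 0.0962] F [0.3, -1.4, -0.3]
30.93 [0.6342, -0.0023, 0.0958] F [0.2, -0.4, 0.1]
31.1 [0.6342, -0.0023, 0.0952] F [0.2, -1.0, -0.4]
31.27 [0.6342, -0.0023, 0.0946] F [-0.6, 0.3, 0.1]
31.43 [0.6342, -0.0022, 0.094] F [-1.1, -0.2, 0.3]
31.6 [0.6342, -0.0023, 0.0938] F [-1.6, 0.3, 5.6]
(np.float64(53.407961956070224), np.float64(28.184989853768492), np.float64(82.33187729230032)) F_tool [ 1.63  0.07 -5.63] T_tool [0.065 0.412 0.021] rot [ 1.e-04  2.e-04 -1.e+00] [ 0.6342 -0.0023  0.0938]
```

```bash
set -o pipefail
python3 -m creep '[[[0,0,0.2],0],[[0,0,0.2],0],[[0,0,-0.5],0],[[0,0,-2],0],[[0,0,-6],0]]' | python3 g.py 20
python3 -m creep '[[[0,0,-15],0],[[0,0,-40],0],[[0,0,-70],0],[[0,0,-100],0],[[0,0,-100],0]]' | python3 g.py 20
python3 -c "
from h import *
print(tj(),wplate())
c=shot('wrist','w7.png',scale=1.4)"
```

```text
32.02 [0.6338, -0.0023, 0.099] F [0.0, 0.6, 0.0]
32.43 [0.6367, -0.0026, 0.2061] F [0.3, -0.6, 1.0]
(np.float64(53.458452650936735), np.float64(25.72872372562682), np.float64(82.31462792277075)) (array([5.3611e+01, 4.0435e+01, 1.0000e-03]), 235, np.float64(0.21))
```

View pics/w7.png

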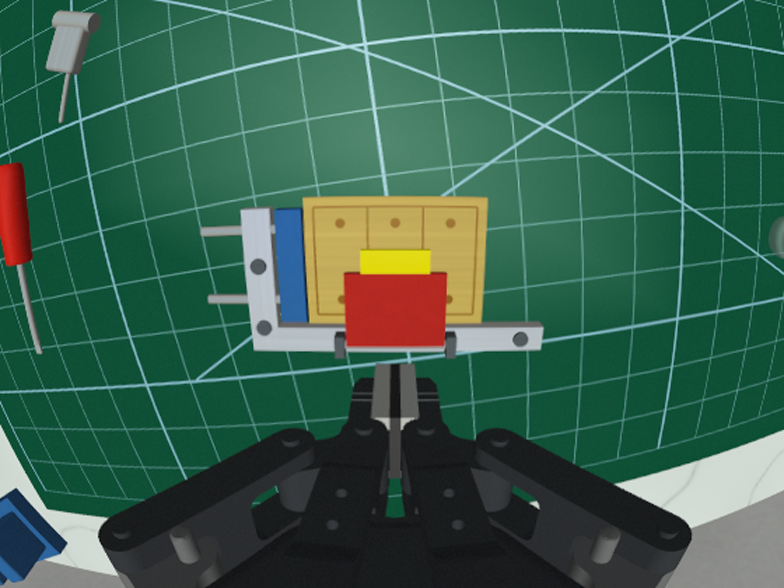

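Run:
```python
from h import *
c=dict(np.load("last_wrist.npz"))
p=np.array([(542,322),(542,349),(276,322),(303,197),(487,197),(275,209),(302,209),(241,209),(269,209)])/1.4
for q,z in zip(p,[.013,.013,.013,.005,.005,.013,.013,.013,.013]):
    P=funproj(c,[q[0]],[q[1]],z)[0]*1000-np.array([654.1,-60.5,0]); print((q*1.4).round(),(P@EX).round(1),(P@EY).round(1))
```

```text
[542. 322.] 149.5 3.6
[542. 349.] 151.9 -15.3
[276. 322.] -18.3 3.7
[303. 197.] 1.5 80.0
[487. 197.] 110.6 80.2
[275. 209.] -13.9 74.2
[302. 209.] 2.3 73.8
[241. 209.] -35.1 75.0
[269. 209.] -17.6 74.3
```

```bash
python3 -c "
from h import *
print(manip.get_obs()['clock'],manip.hand_in())"
```

```text
the job is handed in; nothing more can be done
32.5333 None
```

I handed the job in at 32.5 s: the plate is home against the side fence and the fully-back blue stop, the red clamp is down on it, and peak pressing force was about 21 N; I didn't re-check the positions of the paint jars, glue bottle, wheel and offcut in a final picture.

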